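# Slide the brass tube behind the stake into the stock rack

### The arm

A 7-joint arm with a two-finger parallel gripper is mounted at the origin on the work surface. World frame = base frame: x ahead of the robot, y to its left, z up, the work surface at z = 0. Lengths are in m, angles in rad, forces in N, time in s.
With the tool pointing down it reaches from about 0.4 to 0.9 m from the base axis. Payload 5.5 kg.
Tool frame: the origin (TCP) lies midway between the tips of the shut fingers; the grasp point (between the pads) lies 19 mm behind it (manip.grip_depth is the distance from the TCP to the grasp point, in m); z points along the fingers, x is the direction in which the jaws open and shut, and the axes are right-handed (so a half turn about z gives the same grasp; the last joint's range is limited). The gripper opens to 92 mm and grips with 3 to 60 N. Pads are 19 mm wide; open, the fingers measure 130 mm over their backs; the gripper's body (75 mm by 190 mm) begins 47 mm behind the grasp point.
Start: joints at [-1.037, 0.501, -0.427, 1.55, 0.221, 1.138, -0.21], TCP at [0.174, 0.626, 0.227] pointing down, gripper open.
Joint ranges: [-2.88, 2.88], [-0.31, 2.03], [-1.54, 1.56], [0.2, 2.42], [-1.41, 4.55], [0.19, 2.02], [-2.57, 2.57]. Speed limits (rad/s): [2.57, 2.57, 3.14, 3.14, 3.14, 3.14, 3.14].

### API

Orientations are given as a unit quaternion [x, y, z, w].
In Python, from bench import manip, effector, viewer gives the robot as it stands. Calls block until the motion is done:
- manip.move_pose(position, orientation): joint-space move of the TCP to a pose.
- manip.servo_line(position, ori=None, vel=0.15): straight line of the TCP; ori=None keeps the orientation; vel is the mean speed in m/s.
- manip.movej(angles): joint-space move.
- effector.open_jaws() and effector.close(f_grip=None): open the fingers fully, or close them until they stop; f_grip is the grip in N (None keeps the last).
- manip.sleep(seconds).
- manip.solve_ik(position, orientation): joint angles nearest the present ones, or None.
- viewer.get_image(name): name is "scene" or "top" or "wrist"; returns the picture (480x640x3 uint8, red, green, blue); there is no depth.
- viewer.get_calibration(name): a dict with "vfov" (degrees; the focal length in pixels is half the picture's height over the tangent of half this angle, whatever the lens; pixels are square), "cx", "cy" (the principal point, pixels), "eye" and "attitude" of the camera in the world. Camera axes: x right, y down, z forward; pixel columns grow to the right and rows downward; lengths in m; the calibration is good to about 2 mm. A picture is of the moment at which its call begins: read the wrist's pose just before it. get_calibration takes no time and is no camera call; for the wrist camera it gives the pose at the moment of the call.
A pose or a line that the arm cannot do raises manip.PlanningError and nothing moves.
- manip.hand_in(): hands the job in, once; it reports no verdict.
Readings, each from a call of its own:
- manip.current_clock(): time.
- manip.current_q(): joint angles.
- manip.current_joint_velocities(): joint speeds.
- manip.current_tau(): joint torques, N m.
- manip.current_tool_pos(): TCP position.
- manip.current_tcp_rot(): TCP orientation.
- manip.current_force(): force on the tool from outside, world axes, zero at the start.
- manip.current_wrist_torque(): the same for the moment, N m.
- manip.current_finger_gap(): finger opening in m.
Only numpy, scipy, OpenCV 4.12 (cv2) and the standard library are available. Lean on these libraries where they do the work, as an engineer would, in place of code of your own. Each camera call takes 0.05 s, during which the arm holds its last target.

### The job

Put the length of square brass tube away in the empty front bay of the wooden stock rack. Do not pick it up: keep it flat on the bench and push it with the fingertips, first one end and then the other, so that it angles in behind the upright steel stake and swings round to lie inside the bay, flat against the back rail along its whole length. Leave the other things on the bench where they are.

Things in the scene. Friction and masses are not known exactly. Their poses are not given: they have to be found in the camera images.
- tube: Loose square brass tube, 260 mm long, 25 x 25 mm, both ends closed flat by black plugs, 0.34 to 0.62 kg, lying flat between the robot and the rack. Origin: centre of its underside. Its y axis runs along its length (at the start roughly to the robot's left, 0.2 rad at most from the rack's y), z is up. Friction holds it: about 1 to 5 N slide it.
- tube_end_l (a point): Middle of the tube's +y end (the left end as the robot sees it; the end nearer the stake at the start), 130 mm from the middle of the tube and 12.5 mm above the bench.
- tube_end_r (a point): Middle of the tube's -y end (the right end as the robot sees it), 130 mm from the middle of the tube and 12.5 mm above the bench.
- rack: Wooden stock rack fixed to the bench. Origin: at bench level, middle of the front face of the front bay's back rail. x points away from the robot, into the rack; y to the left along the rail; z up. The front bay is the space in front of this rail (35 mm high). Behind the rail, up to x = 135 mm, are two bays with fixed rods, 65 mm high at most.
- bay (a point): Centre of the empty front bay, at rack x = -27.5, y = 0, z = 0 mm; same axes as the rack. The bay is open in front and has no floor but the bench. Its end cheeks have inner faces at y = +170 and -170 mm, are 15 mm thick, 45 mm high and come forward to 55 mm in front of the rail. A tube put away has its middle line 12.5 mm in front of the rail, anywhere along the bay.
- stake: Upright steel ball stake fixed in the bench before the left part of the bay: round shank 22 mm in diameter, 32 mm ball on top, 66 mm high, flush socket plate. Origin: on its axis at bench level; axes as the rack's. 46 to 56 mm are clear between shank and back rail. The tube is too long to go straight in between stake and right cheek: its left end has to pass behind the stake.
- jar: Bystander: lidded glass jar, 54 mm in diameter, 70 mm high, standing to the left in front of the rack. Origin: centre of its underside. To be left alone.
- dapping_block: Bystander: steel dapping block, 50 mm cube, to the left nearer the robot. Origin: centre of its underside. To be left alone.
- ring_clamp: Bystander: wooden ring clamp lying down, about 165 x 32 x 28 mm, right of the rack's right cheek. Origin: middle of its underside. To be left alone.
- hammer: Bystander: small hammer, 240 mm long, lying on the bench far to the right. To be left alone.
Mind the look-alikes: they are no part of the job. What is shaped like the stake but pink or turquoise is not meant.

How it is judged:
By the outcome, as a careful person would: the job done as asked, in the order asked, and still so for the second after the job is handed in, with the robot touching nothing.
It also fails if it takes over 72 s, if anything falls off the work surface, if the arm or the gripper's body presses on something with over 40 N, if the wrist force passes 120 N, or if a joint passes its speed limit or range.

## Working session

There is one attempt and no reset: what is moved stays moved. The work goes in short steps, each a Python script; the robot and the scene stay as the last script left them, time stands still between calls to the robot, and variables do not carry over. Pictures are saved under pics/ and viewed, and the job is handed in when it is done.

```bash
ls; mkdir -p pics; python3 - <<'E'
from bench import manip, effector, viewer
import cv2
for n in("scene","top","wrist"):
    im=viewer.get_image(n); cv2.imwrite(f"pics/{n}0.png",im[:,:,::-1]); print(n,viewer.get_calibration(n))
print(manip.current_clock(),manip.current_tool_pos(),manip.current_tcp_rot(),manip.current_finger_gap())
E
```

```text
pics
scene {'vfov': 45.70664185721756, 'cx': 319.5693339254947, 'cy': 238.2816677693294, 'eye': array([ 1.08364073, -0.98526303,  1.09201635]), 'attitude': array([ 0.89887482,  0.22139205, -0.09939725, -0.36486957])}
top {'vfov': 47.02491839281419, 'cx': 328.2205345420766, 'cy': 237.5738915847641, 'eye': array([ 0.35064021, -0.10217719,  1.57109569]), 'attitude': array([ 0.71349028, -0.69658851,  0.0532425 , -0.05349114])}
wrist {'vfov': 58.3977745711151, 'cx': 325.6588417145828, 'cy': 236.3727200368144, 'eye': array([0.09238166, 0.64848596, 0.38329851]), 'attitude': array([0.78583828, 0.59798412, 0.09504152, 0.12585828])}
0.15 [0.17378204 0.62578032 0.22593632] [ 7.96082935e-01  6.05187087e-01 -6.05439172e-04  4.28429806e-04] 0.09182303970290964
```

View pics/scene0.png

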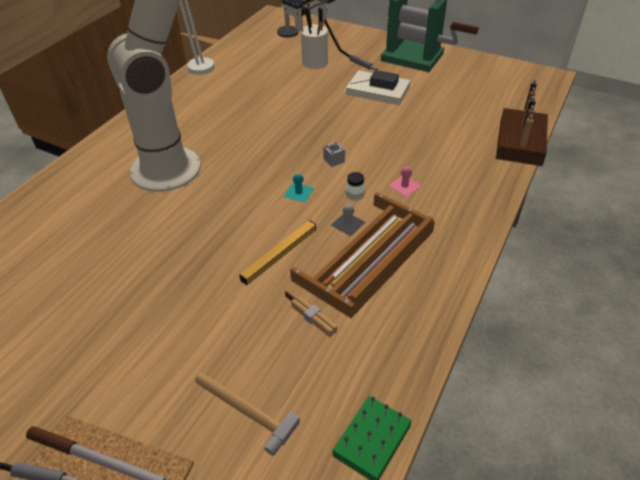

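View pics/top0.png

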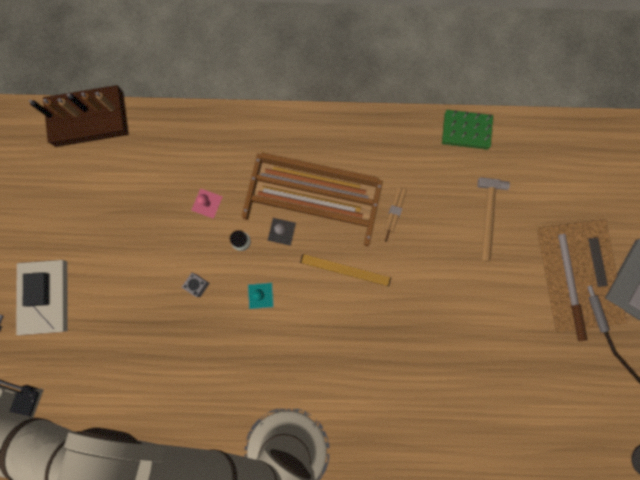

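The top view shows three stake-shaped objects: grey steel at (279,230), turquoise at (260,294) and pink at (205,200). The grey one stands before the left part of the bay, so it fits the description. I'll confirm that in an enlarged crop.

```bash
cat > h.py <<'E'
from bench import manip, effector, viewer
import numpy as np, cv2
from scipy.spatial.transform import Rotation as R
def pix2w(cal,uv,z=0.,H=480):
    f=H/2/np.tan(np.radians(cal['vfov'])/2)
    uv=np.atleast_2d(uv).astype(float)
    d=np.c_[(uv[:,0]-cal['cx'])/f,(uv[:,1]-cal['cy'])/f,np.ones(len(uv))]
    w=R.from_quat(cal['attitude']).apply(d); e=np.array(cal['eye'])
    return e+w*((z-e[2])/w[:,2])[:,None]
def w2pix(cal,p,H=480):
    f=H/2/np.tan(np.radians(cal['vfov'])/2)
    c=R.from_quat(cal['attitude']).inv().apply(np.atleast_2d(p)-np.array(cal['eye']))
    return np.c_[c[:,0]/c[:,2]*f+cal['cx'],c[:,1]/c[:,2]*f+cal['cy']]
E
python3 - <<'E'
from h import *
im=cv2.imread("pics/top0.png"); c=im[140:310,180:420]; cv2.imwrite("pics/crop0.png",cv2.resize(c,None,fx=3.3,fy=3.3,interpolation=cv2.INTER_CUBIC))
cal=viewer.get_calibration("top")
for n,uv,z in [("tubeL",(302,259),.025),("tubeR",(389,281),.025),("stake",(279,229),.05),("cheekLfront",(246,217),.045),("cheekRfront",(368,243),.045),("railL",(256,198),.035),("jar",(239,240),.07),("block",(195,285),.05)]:
    print(n,pix2w(cal,uv,z).round(3))
E
```

```text
tubeL [[ 0.523 -0.026  0.025]]
tubeR [[ 0.467 -0.272  0.025]]
stake [[0.603 0.039 0.05 ]]
cheekLfront [[0.636 0.134 0.045]]
cheekRfront [[ 0.57  -0.21   0.045]]
railL [[0.693 0.109 0.035]]
jar [[0.567 0.146 0.07 ]]
block [[0.441 0.265 0.05 ]]
```

View pics/crop0.png

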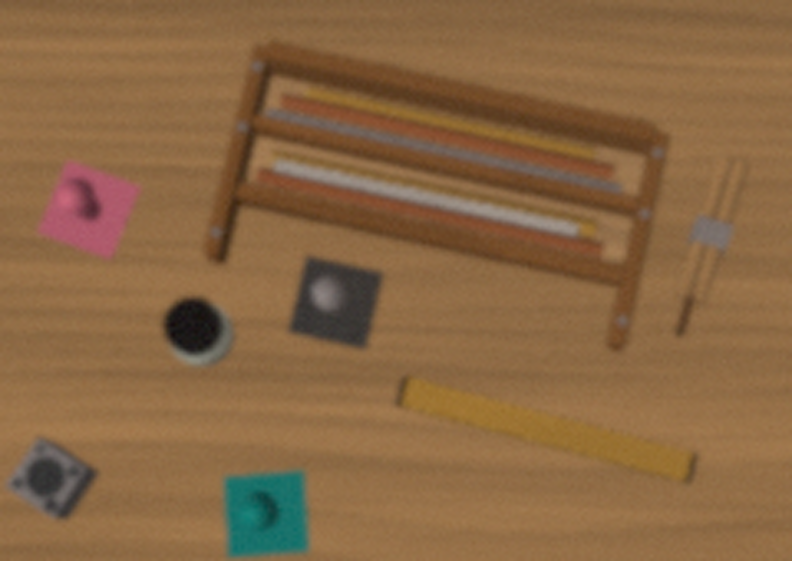

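The crop confirms it. The grey ball on a dark plate at crop (327,292) is the stake, and the turquoise and pink ones are decoys. Next is a wrist-camera view for precise poses.

```bash
python3 - <<'E'
from h import *
# tool down, jaw axis x along rack y (world yaw ~ -0.19+pi/2)
def down(yaw): return (R.from_euler('z',yaw)*R.from_euler('x',np.pi)).as_quat()
for yaw in (np.pi/2-.2,-np.pi/2-.2):
    q=manip.solve_ik([.5,-.06,.36],down(yaw)); print(yaw,q)
print(R.from_quat(manip.current_tcp_rot()).as_matrix().round(2)); cal=viewer.get_calibration('wrist')
T=R.from_quat(manip.current_tcp_rot()); print(T.inv().apply(cal['eye']-manip.current_tool_pos()), (T.inv()*R.from_quat(cal['attitude'])).as_matrix().round(2))
E
```

```text
1.3707963267948966 [-0.14580147  0.09457456  0.22977309  1.75075016 -0.0223306   1.29880384
  1.45977673]
-1.7707963267948965 [-0.27665643  0.09503437  0.37214007  1.75467739 -0.03583082  1.29851703
 -1.66720232]
[[ 0.27  0.96 -0.  ]
 [ 0.96 -0.27 -0.  ]
 [-0.   -0.   -1.  ]]
[-1.29414049e-04 -8.45157045e-02 -1.57357884e-01] [[ 1.    0.    0.  ]
 [-0.    0.95  0.31]
 [-0.   -0.31  0.95]]
```

```bash
cat >> h.py <<'E'
def down(yaw): return (R.from_euler('z',yaw)*R.from_euler('x',np.pi)).as_quat()
def snap(n,name="wrist"):
    cal=viewer.get_calibration(name); im=viewer.get_image(name); cv2.imwrite(f"pics/{n}.png",im[:,:,::-1])
    import pickle; pickle.dump(cal,open(f"pics/{n}.pkl","wb")); return cal,im
E
python3 - <<'E'
from h import *
manip.move_pose([.52,-.07,.33],down(np.pi/2-.2)); print(manip.current_clock())
snap("w1"); print(manip.current_tool_pos())
E
```

```text
2.9167
[ 0.52016794 -0.06896952  0.32981733]
```

View pics/w1.png

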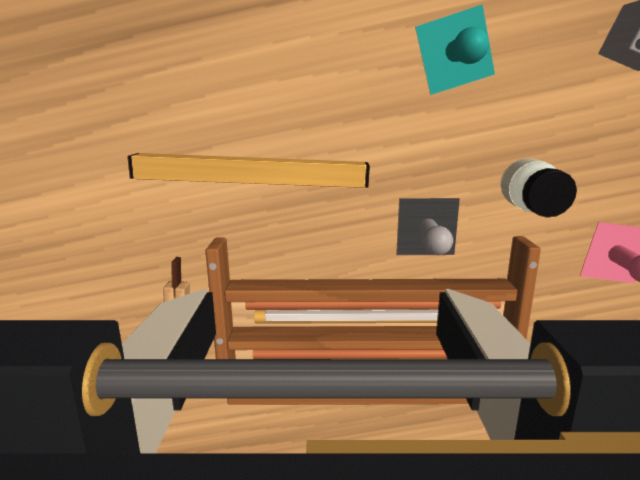

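The wrist view shows the tube at (130–369, 153–187), the grey stake's ball at (438,240), the rail's front edge at about row 283, and the cheeks' front tips at (217,242) and (522,240). I'll enlarge it to get exact positions.

```bash
python3 - <<'E'
from h import *
im=cv2.imread("pics/w1.png"); c=im[180:340,180:560]; cv2.imwrite("pics/c1.png",cv2.resize(c,None,fx=2.1,fy=2.1,interpolation=cv2.INTER_CUBIC))
cv2.imwrite("pics/c1a.png",cv2.resize(im[225:315,195:325],None,fx=6,fy=6,interpolation=cv2.INTER_CUBIC))
cv2.imwrite("pics/c1b.png",cv2.resize(im[185:315,395:550],None,fx=4.6,fy=4.6,interpolation=cv2.INTER_CUBIC))
import pickle; print(pickle.load(open("pics/w1.pkl","rb")))
h=cv2.cvtColor(im,cv2.COLOR_BGR2HSV); print(h[170,250],h[170,330],h[100,250],h[200,200],h[160,128],h[165,132])
E
```

```text
{'vfov': 58.3977745711151, 'cx': 325.6588417145828, 'cy': 236.3727200368144, 'eye': array([ 0.43733287, -0.05246382,  0.48720874]), 'attitude': array([0.76375243, 0.62598025, 0.10009116, 0.12170747])}
[ 18 165 212] [ 18 164 221] [ 16 129 219] [ 15 130 214] [ 14 131  78] [ 17 168 175]
```

View pics/c1a.png

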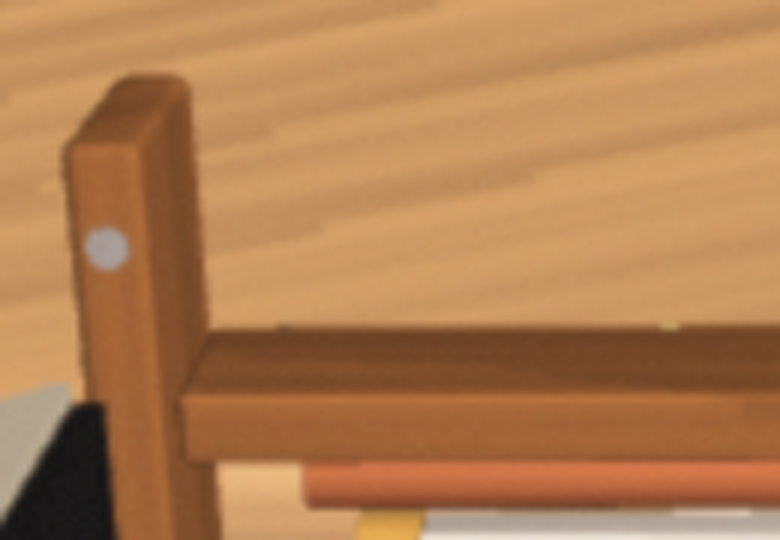

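View pics/c1b.png

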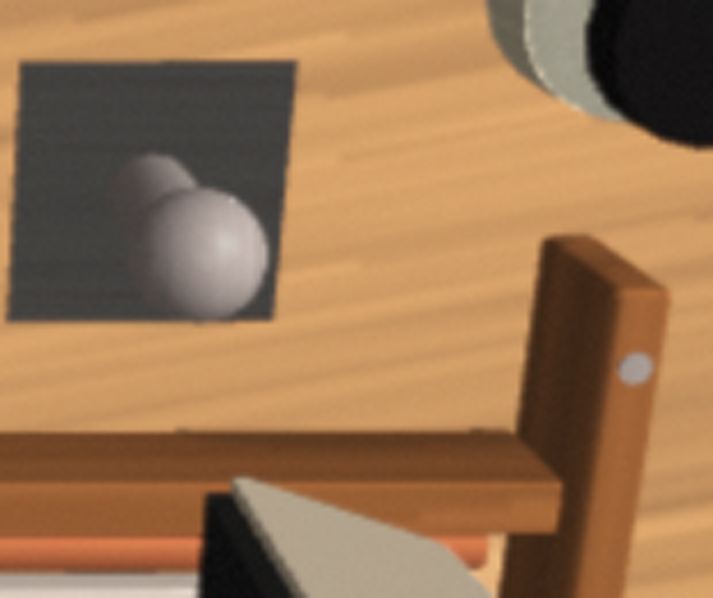

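```bash
cat > fit.py <<'E'
from h import *
import pickle
from scipy.optimize import least_squares, minimize
def tube_pts(x,y,th,L=.26,w=.025,h=.025):
    o=np.array([[sx*w/2,sy*L/2,z] for sx in(-1,1) for sy in(-1,1) for z in(0,h)])
    return R.from_euler('z',th).apply(o)+[x,y,0]
def sil(cal,p,s=8):
    uv=cv2.convexHull(w2pix(cal,tube_pts(*p)).astype(np.float32)).reshape(-1,2)
    m=np.zeros((480,640),np.uint8); cv2.fillConvexPoly(m,np.round(uv*256).astype(np.int32),255,cv2.LINE_AA,8); return m/255.
def fit_tube(cal,bgr,p0,dbg=None):
    h=cv2.cvtColor(bgr,cv2.COLOR_BGR2HSV).astype(int)
    brass=((h[...,1]>145)&(h[...,0]>=14)&(h[...,0]<=28)&(h[...,2]>70)).astype(np.uint8)
    black=(h[...,2]<75).astype(np.uint8)
    roi=cv2.dilate((sil(cal,p0)>0).astype(np.uint8),np.ones((25,25)))
    m=brass*roi; n,l,st,_=cv2.connectedComponentsWithStats(m); k=1+np.argmax(st[1:,4]); m=(l==k).astype(np.uint8)
    m|=black&cv2.dilate(m,np.ones((7,7)))
    m=cv2.morphologyEx(m,cv2.MORPH_CLOSE,np.ones((5,5)))
    if dbg: 
        d=bgr.copy(); d[m>0]=(255,0,255); cv2.imwrite(dbg,d)
    f=lambda p: np.abs(sil(cal,p)-m)[roi>0].sum()
    best=None
    r=minimize(f,p0,method='Nelder-Mead',options=dict(initial_simplex=np.array([p0]*4)+np.r_[np.zeros((1,3)),np.diag([.012,.012,.06])],xatol=1e-4,fatol=.1,maxiter=400))
    r=minimize(f,r.x,method='Nelder-Mead',options=dict(initial_simplex=np.array([r.x]*4)+np.r_[np.zeros((1,3)),np.diag([-.004,-.004,.02])],xatol=1e-4,fatol=.1,maxiter=400))
    return r.x,r.fun,m.sum()
def overlay(cal,bgr,p,fn,roi=None):
    d=bgr.copy(); uv=cv2.convexHull(w2pix(cal,tube_pts(*p)).astype(np.float32)).astype(np.int32); cv2.polylines(d,[uv],True,(0,0,255),1)
    if roi: d=d[roi[1]:roi[3],roi[0]:roi[2]]; s=min(790/d.shape[1],590/d.shape[0]); d=cv2.resize(d,None,fx=s,fy=s,interpolation=cv2.INTER_NEAREST)
    cv2.imwrite(fn,d)
E
python3 - <<'E'
from fit import *
cal=pickle.load(open("pics/w1.pkl","rb")); im=cv2.imread("pics/w1.png")
rp=[((218,249.2),(-.055,-.17,.045)),((206.2,249.2),(-.055,-.185,.045)),((230,280),(0,-.17,0)),((225.5,290.3),(0,-.17,.035)),((529.3,248.5),(-.055,.17,.045)),((540.2,248.5),(-.055,.185,.045)),((507.6,278.9),(0,.17,0)),((517.2,290),(0,.17,.035))]
uv=np.array([a for a,_ in rp]);P=np.array([b for _,b in rp])
f=lambda p:(w2pix(cal,R.from_euler('z',p[2]).apply(P)+[p[0],p[1],0])-uv).ravel()
r=least_squares(f,[.65,-.04,-.2],loss='soft_l1'); print("rack",r.x.round(4)); print(f(r.x).reshape(-1,2).round(1).tolist())
rk=r.x; inv=lambda q:R.from_euler('z',-rk[2]).apply(np.atleast_2d(q)-[rk[0],rk[1],0])
b=pix2w(cal,(440.4,240.2),.05); print("ball",inv(b).round(4))
pl=np.array([(20,62),(297,62),(273,320),(8,320)])/4.6+[395,185]; pw=pix2w(cal,pl,0); print("plate",inv(pw).round(4).tolist(),inv(pw.mean(0)).round(4))
p,e,n=fit_tube(cal,im,np.array([.495,-.149,-.22]),"pics/m1.png"); print("tube",p.round(4),e,n,"in rack",inv([p[0],p[1],0]).round(4),p[2]-rk[2])
overlay(cal,im,p,"pics/o1.png",(110,130,400,210))
np.save("rack.npy",rk)
for n,u,z in (("jartop",(549,192),.07),("clamp",(176,275),.014)): print(n,inv(pix2w(cal,u,z)).round(3))
E
```

```text
rack [ 0.6579 -0.0426 -0.1954]
[[0.4, 0.1], [-1.5, 0.1], [0.6, -1.2], [-1.3, 0.8], [-0.2, 0.1], [2.7, 0.1], [-1.4, -0.7], [1.1, 0.5]]
ball [[-0.0666  0.0707  0.05  ]]
plate [[-0.1009, 0.033, 0.0], [-0.1008, 0.1029, 0.0], [-0.0313, 0.1032, 0.0], [-0.0315, 0.0334, 0.0]] [[-0.0661  0.0681  0.    ]]
tube [ 0.4976 -0.1485 -0.233 ] 490.91764705882355 6232 in rack [[-0.1367 -0.135   0.    ]] -0.03762241765441496
jartop [[-0.123  0.168  0.07 ]]
clamp [[-0.011 -0.231  0.014]]
```

View pics/o1.png

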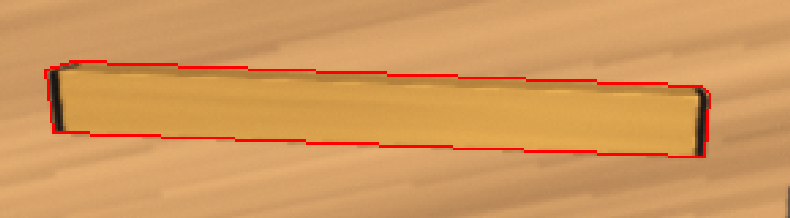

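The overlay fits the tube closely, and the rack residuals are about 1–2 px. First push: both fingertips on the left half of the front face, turning the tube to about 0.35 rad so it points in behind the stake.

```bash
cat >> h.py <<'E'
def r2w(rk,p):
    return R.from_euler('z',rk[2]).apply(np.r_[p[:2],0])[:2]+rk[:2]
def rot(a): return np.array([[np.cos(a),-np.sin(a)],[np.sin(a),np.cos(a)]])
E
python3 - <<'E'
from h import *
p=np.array([.4976,-.1485,-.2330]); c0=p[:2]
loc=lambda x,y:c0+rot(p[2])@[x,y]
cor=loc(0,-.087); yaw0=p[2]+np.pi/2; Z=.013
st=loc(-.045,.055); 
manip.move_pose([*st,.12],down(yaw0)); manip.servo_line([*st,Z],vel=.12)
print(manip.current_clock(),manip.current_tool_pos(),manip.current_finger_gap())
con=loc(-.0125-.0095,.055)
manip.servo_line([*loc(-.025,.055),Z],vel=.08); print(manip.current_force())
N=6
for i in range(1,N+1):
    a=-.312*i/N; q=cor+rot(a)@(con-cor); manip.servo_line([*q,Z],down(yaw0+a),vel=.05)
    print(i,manip.current_clock(),manip.current_force().round(1))
q2=q+rot(p[2]-.312)@[-.03,0]
manip.servo_line([*q2,Z],vel=.12); manip.servo_line([*q2,.25],vel=.25)
manip.sleep(.2);snap("w2");snap("t2","top"); print(manip.current_clock(),manip.current_tool_pos())
E
```

```text
4.8833 [ 0.46725342 -0.08472223  0.01363412] 0.09152019633748132
[-0.78866534  0.62638447 -0.77902217]
1 5.6417 [-0.8  0.  -0.2]
2 5.9417 [-0.7 -0.  -0. ]
3 6.2417 [-0.2  0.9 -0.7]
4 6.5417 [-0.4 -0.  -0.4]
5 6.8417 [ 0.5 -0.  -0.4]
6 7.1417 [ 0.8 -0.1 -0.5]
8.9417 [ 0.50618873 -0.08474972  0.24907589]
```

View pics/w2.png

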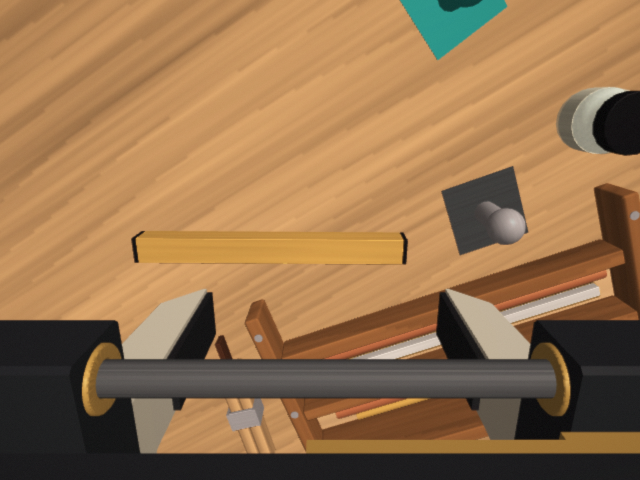

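The tube has turned and now lies at (133–407, 231–264) in this view, parallel to the tool. It points behind the stake, whose ball is at (507,226).

```bash
cat > loc.py <<'E'
from fit import *
import sys
rk=np.load("rack.npy"); STK=np.array([-.0663,.0693])
def toR(p): return np.r_[rot(-rk[2])@(p[:2]-rk[:2]),p[2]-rk[2]]
def locate(n,p0,roi=None):
    cal=pickle.load(open(f"pics/{n}.pkl","rb")); im=cv2.imread(f"pics/{n}.png")
    p,e,k=fit_tube(cal,im,np.array(p0)); print(n,"world",p.round(4).tolist(),"err",round(e),k,"rack",toR(p).round(4).tolist())
    ax=np.array([-np.sin(toR(p)[2]),np.cos(toR(p)[2])]); c=toR(p)[:2]
    n_=np.array([ax[1],-ax[0]]); print(" endL",(c+.13*ax).round(4)," endR",(c-.13*ax).round(4)," rearL",(c+.13*ax+.0125*n_).round(4)," stake lateral gap (mm)",((n_@(c-STK)-.0125-.011)*1e3).round(1))
    if roi is not False: overlay(cal,im,p,f"pics/{n}_o.png",roi)
    return p
E
python3 - <<'E'
from loc import *
c0=np.array([.4976,-.1485]);cor=c0+rot(-.233)@[0,-.087]; c=cor+rot(-.312)@(c0-cor)
p=locate("w2",[*c,-.545],(100,200,440,290))
locate("t2",p,(270,220,410,300))
E
```

```text
w2 world [0.5247, -0.159, -0.5532] err 643 8774 rack [-0.108, -0.1401, -0.3578]
 endL [-0.0625 -0.0183]  endR [-0.1535 -0.2619]  rearL [-0.0508 -0.0227]  stake lateral gap (mm) 10.8
t2 world [0.5223, -0.1585, -0.5346] err 685 361 rack [-0.1105, -0.14, -0.3392]
 endL [-0.0672 -0.0175]  endR [-0.1537 -0.2626]  rearL [-0.0554 -0.0216]  stake lateral gap (mm) 4.5
```

View pics/w2_o.png

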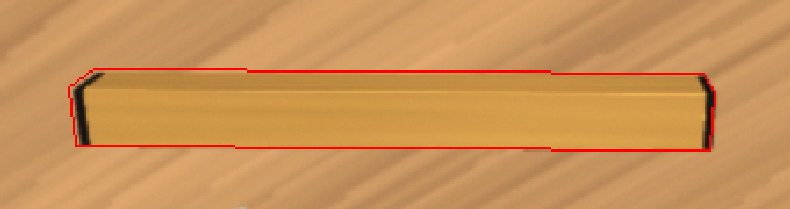

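```bash
python3 - <<'E'
from h import *
p=np.array([.5247,-.159,-.5532]); loc=lambda x,y:p[:2]+rot(p[2])@[x,y]; Z=.013
s=loc(0,-.175)
best=None
for y in (p[2],p[2]+np.pi,p[2]-np.pi):
    q=manip.solve_ik([*s,.12],down(y)); q2=manip.solve_ik([*loc(0,0),Z],down(y))
    print(y,q is not None,q2 is not None)
    if q is not None and q2 is not None:
        d=np.abs(q-manip.current_q()).max()
        if best is None or d<best[0]: best=(d,y)
yaw=best[1]; print(best)
effector.close(10); print(manip.current_clock(),manip.current_finger_gap())
manip.move_pose([*s,.12],down(yaw)); manip.servo_line([*s,Z],vel=.12)
manip.servo_line([*loc(0,-.144),Z],vel=.1); print(manip.current_clock(),manip.current_force().round(1))
u=rot(p[2])@[0,1]
for t in np.linspace(.03,.12,4):
    q=loc(0,-.1395)+u*t; manip.servo_line([*q,Z],vel=.06); print(t,manip.current_clock(),manip.current_force().round(1))
snap("w3");snap("t3","top");snap("s3","scene")
E
```

```text
-0.5532 True True
2.588392653589793 True True
-3.694792653589793 True True
(np.float64(0.86869973659778), np.float64(-0.5532))
10.375 0.0005562094604985053
12.9167 [ 0.2 -0.1  0.1]
0.03 13.6417 [ 0.3 -0.1 -0.3]
0.06 14.2917 [ 0.6 -0.  -0.5]
0.09 14.9417 [0.8 0.1 0.3]
0.12 15.5917 [0.6 0.3 0.5]
```

View pics/w3.png

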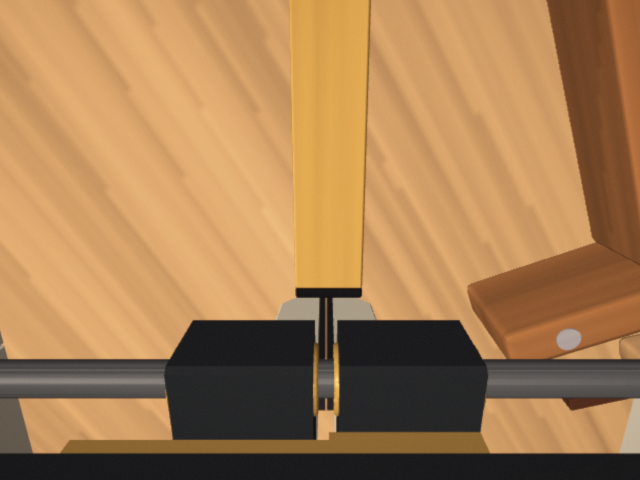

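View pics/s3.png

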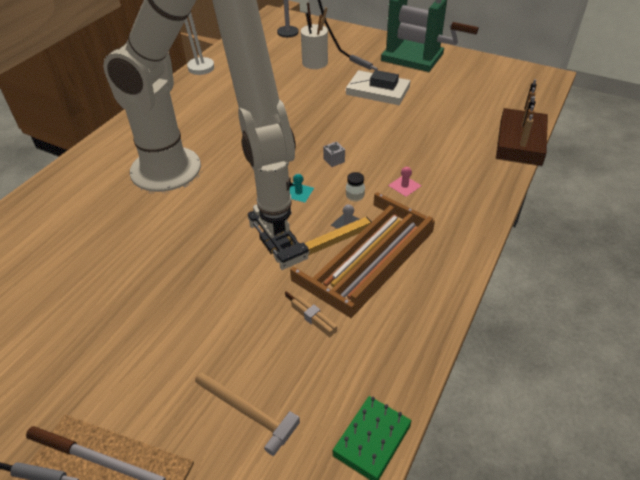

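The scene view shows the tube's left end already behind the stake, at about (370,222). The wrist view shows its right end squarely against the fingers at (328,292). I'll push the last stretch, then look again.

```bash
python3 - <<'E'
from loc import *
p=np.array([.5247,-.159,-.5532]); loc=lambda x,y:p[:2]+rot(p[2])@[x,y]; Z=.013
u=rot(p[2])@[0,1]
for t in (.134,.144):
    q=loc(0,-.1395)+u*t; manip.servo_line([*q,Z],vel=.04); print(t,manip.current_clock(),manip.current_force().round(1))
q=q-.03*u; manip.servo_line([*q,Z],vel=.12)
yaw=rk[2]+np.pi/2; 
manip.servo_line([*q,.12],vel=.25)
c=r2w(rk,[-.13,-.03]); manip.move_pose([*c,.26],down(yaw)); manip.sleep(.15)
snap("w4"); print(manip.current_clock())
locate("w4",[*(p[:2]+.142*u),p[2]])
E
```

```text
0.134 16.2417 [0.7 0.2 0.7]
0.144 16.6417 [-0.1 -0.1 -0.4]
19.075
w4 world [0.6021, -0.033, -0.5442] err 905 7746 rack [-0.0566, -0.0014, -0.3488]
 endL [-0.0122  0.1208]  endR [-0.101  -0.1236]  rearL [-0.0004  0.1165]  stake lateral gap (mm) 9.8
```

View pics/w4_o.png

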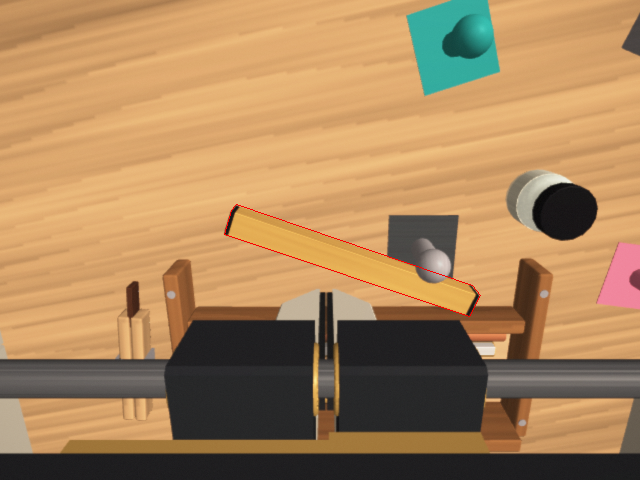

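The left end is now behind the stake with its rear corner at the rail. Next I'll swing the right end in.

```bash
python3 - <<'E'
from loc import *
p=np.array([.6021,-.033,-.5442]); loc=lambda x,y:p[:2]+rot(p[2])@[x,y]; Z=.013
yaw0=p[2]+np.pi/2
s=loc(-.05,-.105); manip.move_pose([*s,.12],down(yaw0)); manip.servo_line([*s,Z],vel=.12)
manip.servo_line([*loc(-.026,-.105),Z],vel=.1); print(manip.current_clock(),manip.current_force().round(1))
cor=loc(0,.06); con=loc(-.022,-.105); N=6
for i in range(1,N+1):
    a=.335*i/N; q=cor+rot(a)@(con-cor); manip.servo_line([*q,Z],down(yaw0+a),vel=.05)
    print(i,manip.current_clock(),manip.current_force().round(1))
q2=q+rot(p[2]+a)@[-.04,0]
manip.servo_line([*q2,Z],vel=.12); c=r2w(rk,[-.13,-.06]); manip.servo_line([*c,.25],vel=.25); manip.sleep(.15)
snap("w5"); print(manip.current_clock())
cc=cor+rot(a)@(p[:2]-cor); locate("w5",[*cc,p[2]+a])
E
```

```text
21.1583 [-1.3  0.8 -0.4]
1 21.575 [ 0.7  0.4 -0.5]
2 21.9083 [ 0.1 -0.4 -0.5]
3 22.2417 [0.5 0.3 0.8]
4 22.575 [-0.4 -0.2 -0.5]
5 22.9083 [ 0.4 -0.6 -0.1]
6 23.2417 [-0.8 -0.2  0.3]
25.05
w5 world [0.6207, -0.0442, -0.1895] err 1905 7461 rack [-0.0361, -0.0088, 0.0059]
 endL [-0.0369  0.1212]  endR [-0.0353 -0.1388]  rearL [-0.0244  0.1213]  stake lateral gap (mm) 6.2
```

View pics/w5_o.png

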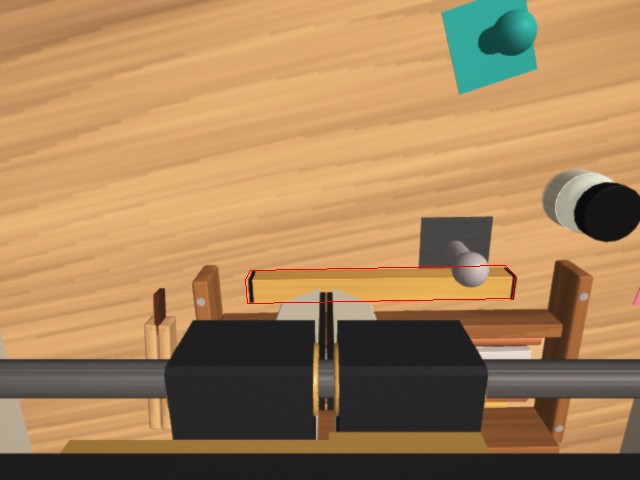

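The tube is now parallel to the rail, about 24 mm in front of it, and both ends are in the bay. One push at the middle should seat it against the rail.

```bash
python3 - <<'E'
from loc import *
Z=.013; yaw=rk[2]+np.pi/2; W=lambda x,y,z=Z:[*r2w(rk,[x,y]),z]
Y=-.008
manip.move_pose(W(-.095,Y,.12),down(yaw)); manip.servo_line(W(-.095,Y),vel=.12)
manip.servo_line(W(-.062,Y),vel=.1); manip.servo_line(W(-.040,Y),vel=.05); print(manip.current_clock(),manip.current_force().round(1))
for x in np.arange(-.038,-.0255,.0015):
    manip.servo_line(W(x,Y),vel=.03); manip.sleep(.1)
    f=manip.current_force(); fx=rot(-rk[2])@f[:2]; print(round(x,4),fx.round(1),toR(np.r_[manip.current_tool_pos()[:2],0])[:2].round(4))
    if fx[0]<-12: break
manip.servo_line(W(-.095,Y),vel=.12); manip.servo_line(W(-.16,-.03,.25),vel=.25); manip.sleep(.15)
snap("w6");snap("t6","top");snap("s6","scene"); print(manip.current_clock())
locate("w6",[*r2w(rk,[-.0125,Y]),rk[2]])
E
```

```text
27.8 [-0.   0.2 -0.7]
-0.038 [-1.8 -0.5] [-0.038 -0.008]
-0.0365 [-3.4  0.2] [-0.0371 -0.008 ]
-0.035 [-7.5  0.1] [-0.0371 -0.008 ]
-0.0335 [-10.8   0.1] [-0.0371 -0.008 ]
-0.032 [-14.4  -0.6] [-0.0371 -0.008 ]
31.6583
w6 world [0.6275, 0.153, -1.1771] err 564 564 rack [-0.0677, 0.186, -0.9817]
 endL [0.0404 0.2582]  endR [-0.1758  0.1137]  rearL [0.0473 0.2478]  stake lateral gap (mm) -121.3
```

View pics/w6.png

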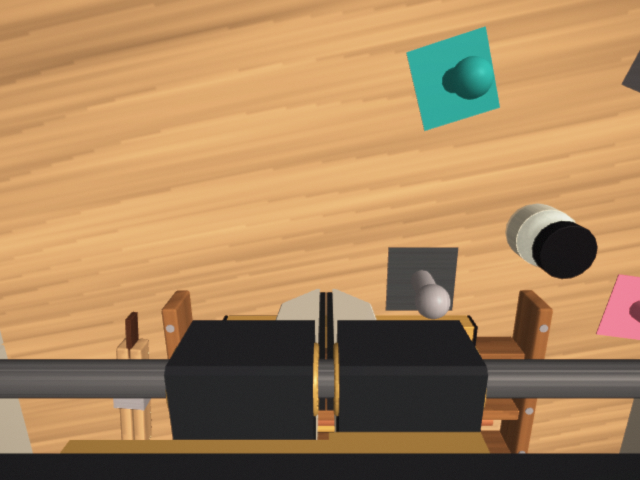

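The fingers stopped firmly at the rail. The gripper hides the tube in this view, so I'll look again from further over the rack.

```bash
python3 - <<'E'
from loc import *
yaw=rk[2]+np.pi/2
manip.servo_line([*r2w(rk,[.02,-.01]),.24],vel=.25); manip.sleep(.2)
snap("w7"); print(manip.current_clock())
locate("w7",[*r2w(rk,[-.0125,-.008]),rk[2]])
im=cv2.imread("pics/w7_o.png"); cv2.imwrite("pics/w7a.png",im)
E
```

```text
32.7833
w7 world [0.6435, -0.0484, -0.189] err 594 9513 rack [-0.013, -0.0085, 0.0063]
 endL [-0.0138  0.1215]  endR [-0.0122 -0.1385]  rearL [-0.0013  0.1216]  stake lateral gap (mm) 29.3
```

View pics/w7.png

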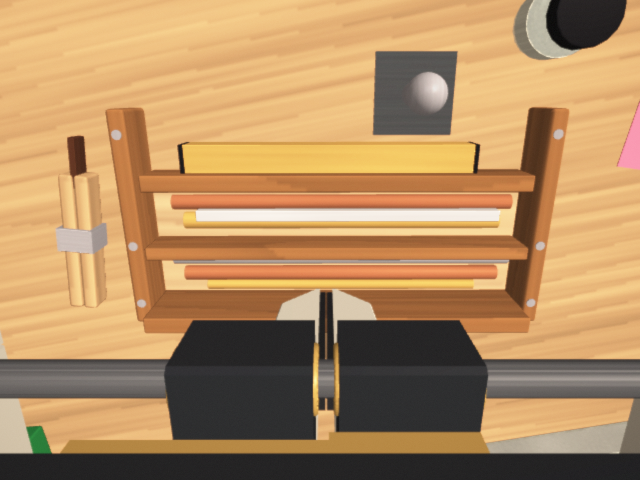

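View pics/s6.png

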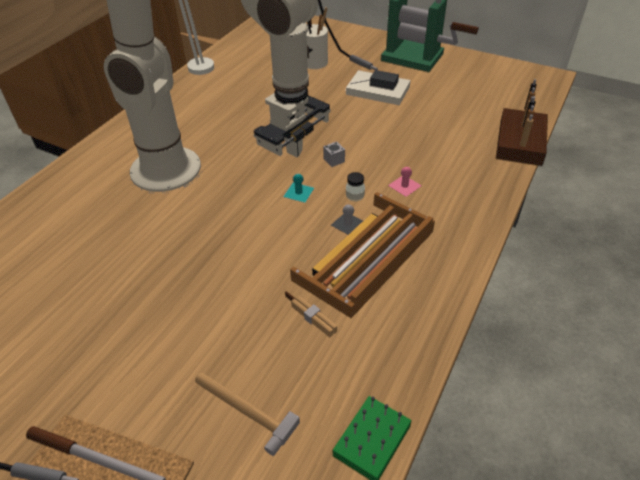

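The tube lies along the rail at (180–478, 142–174). I'll enlarge the contact line to check for gaps.

```bash
python3 - <<'E'
import cv2,numpy as np
im=cv2.imread("pics/w7.png"); a=im[135:195,160:330]; b=im[135:195,330:500]
cv2.imwrite("pics/c7.png",np.vstack([cv2.resize(x,None,fx=4.6,fy=4.6,interpolation=cv2.INTER_CUBIC) for x in(a,b)]))
E
```

```text
(no output)
```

View pics/c7.png

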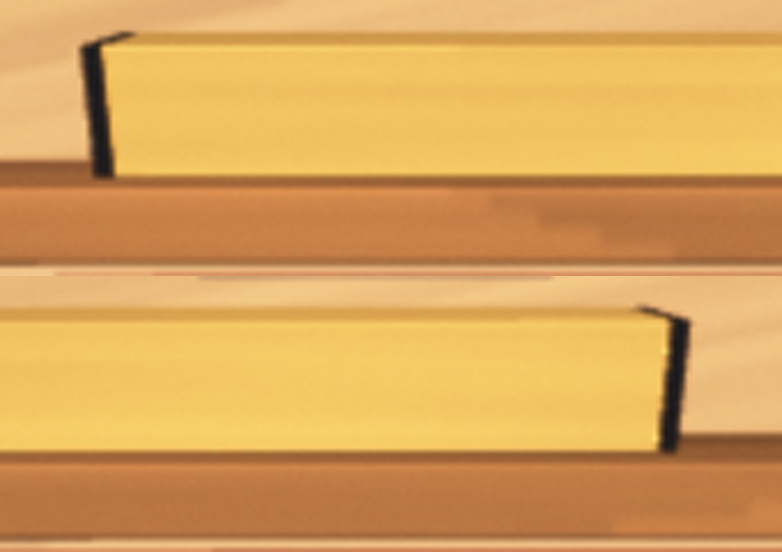

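The dark strip between tube and rail edge (the exposed upper rail face) is the same width at both ends, about 2 px, so the tube is flat. The bystanders have not moved, so I'm handing in.

```bash
python3 -c "
from h import *
manip.hand_in(); print(manip.current_clock())"
```

```text
the job is handed in; nothing more can be done
the job is handed in; nothing more can be done
```

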